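Present a labelled sample jar to the code reader

ROBOT

A 6-joint arm with a two-finger parallel gripper is mounted at the origin on a cart in front of the work surface, level with it; the furniture and walls round the work are solid. World frame = base frame: x ahead of the robot, y to its left, z up, the work surface at z = 0. Lengths are in m, angles in degrees, forces in N, time in s.
With the tool pointing down it reaches from about 0.4 to 0.825 m from the base axis. Payload 7 kg.
Tool frame: the origin (TCP) lies at the very end of the fingers, on their centre line; the grasp point (between the pads) lies 19 mm behind it (ctrl.grip_point_offset is the distance from the TCP to the grasp point, in m); x points along the fingers, z is the direction in which the jaws open and shut, and the axes are right-handed (so a half turn about x gives the same grasp; the last joint's range is limited). The gripper opens to 88 mm and grips with 3 to 60 N. Pads are 19 mm wide; open, the fingers measure 130 mm over their backs; the gripper's body (78 mm by 193 mm) begins 47 mm behind the grasp point.
Start: joints at [-54.712, 20.546, 0.682, 0, -70.136, -16.507], TCP at [0.217, -0.639, 0.227] pointing down, gripper open.
Joint ranges: [-176.03, 176.03], [-82.01, 121.73], [-58.28, 71.71], [-173.87, 95.51], [-174.79, -0.11], [-173.66, 173.66]. Speed limits (degrees/s): [136.94, 136.94, 172.46, 180, 180, 180].

INTERFACE

Orientations are given as [roll, pitch, yaw] about the fixed x, y, z axes, in that order (R = Rz(yaw) Ry(pitch) Rx(roll)).
In Python, from plant import get_obs, snapshot, calibration, close_job, ctrl gives the robot as it stands.
- The arm moves only by the tool move_arm, never from a script. Its argument "commands" is a list that holds one entry, the list of rows, each a list of 4 numbers: the shift along the tool's x, y, z in cm, then the turn about the tool's x in rad. In form: [[[dx, dy, dz, spin], ...]]. A call has 1 to 8 rows; each row shifts and turns the commanded pose from where the row before left it, along the tool's axes as they then stand; what a row does not reach is not made up. A row lasts 1/10 s, in which the tool goes at most 50 mm and 8.59 degrees, less where a joint would pass 70% of its speed; a pose out of reach is approached as far as the arm can. A call with a gripper value outside its range is refused whole. "jaw" is the finger opening in cm, from 0 to 8.76, set as the call begins (left out, the last holds). The fingers move at their own pace and stop on an object; the grip force is fixed at half the most. Time passes only in rows, so rows that do not move let the fingers close. It gives the time, the measured TCP pose, the force and the opening at its end, in the units of the state.
- get_obs(): the state, without advancing time (a new reading comes with each control period).
- snapshot(name): name is "scene" or "top" or "wrist"; returns (picture, depth): 420x560x3 uint8, red, green, blue; 420x560 float32, m along the optical axis (not along the pixel's ray), 0 where there is no reading.
- calibration(name): a dict with "mtx" (3x3 intrinsics, pixels), "k1" (the pictures are not rectified: a ray, as slopes to the right and down, at radius r is drawn at 1 + k1 r^2 times it, then the intrinsics apply), "T" (4x4, takes a point from camera to world coordinates); the wrist camera has in their place "tool_from_camera" (4x4, takes a point from camera to tool coordinates, whose origin is the TCP and whose axes are the tool frame's). Camera axes: x right, y up, looking along -z (the intrinsics and any distortion apply to the point x, -y, -z); pixel columns grow to the right and rows downward; lengths in m; the calibration is good to about 2 mm. A picture is of the moment at which its call begins: read the wrist's pose just before it. calibration takes no time and is no camera call.
- close_job(): hands the job in, once; it reports no verdict.
The state is a dict: "clock": time; "joint_pos": joint angles; "qvel": joint speeds; "tau": joint torques, N m; "tool_pos": TCP position; "orientation": TCP orientation; "force": force on the tool from outside, world axes, zero at the start; "moment": the same for the moment, N m; "opening": finger opening in m.
Only numpy, scipy, OpenCV 4.12 (cv2) and the standard library are available. Lean on these libraries where they do the work, as an engineer would, in place of code of your own. Each camera call takes 0.05 s, during which the arm holds its last target. There are 200 camera calls.

TASK

The sample jar standing in the round nest in front of the code reader has a bar-code label on one side. While the jar still stands in its nest, turn it until the label squarely faces the reader; then lift it straight up until the label is level with the reader's window, still facing it, and finish while holding the jar there, steady and upright, over its nest. Keep the jar upright all the time, do not bump the reader, and leave the other things on the bench where they are.

Things in the scene. Friction and masses are not known exactly. Their poses are not given: they have to be found in the camera images.
- jar: the sample jar: translucent, round, 80 mm tall, about 0.1 kg; body 44 mm in diameter up to 61 mm height, with a white ribbed screw lid 48 mm in diameter fixed on it from 61 to 80 mm height (grip it by the lid). Loose. Origin at the centre of its underside, z up along its axis, x points out through the middle of its label
- label (a point): middle of the paper label with black bars (about 30 mm wide round the jar, 38 mm tall) on the jar's side: 22.5 mm from the jar's axis along the jar's x, 32 mm above its underside
- station: reader station, fixed: base plate 100 x 210 x 8 mm with a grey ring (62 mm outside, 48 mm inside diameter, 10 mm high), the nest; the jar stands in it, underside 8 mm above the table, free to turn. Along the station's +y from the ring stands a post with the grey reader head, 72 x 56 mm, 121 to 179 mm above the table. Origin on the table under the ring's centre, z up; +y points to the reader
- window (a point): middle of the dark window in the reader head's face, which looks along the station's -y to above the ring: 95 mm from the ring's axis along the station's +y, 150 mm above the table
- spare_jar: bystander: a jar of the same shape without label, 80 mm tall, standing on the bench to the left of the station. Origin at the centre of its underside
- small_jar: bystander: a lower translucent jar, 39 mm in diameter and 46 mm tall, on the bench to the left of the station. Origin at the centre of its underside
- tip_box: bystander: blue pipette-tip box with clear lid, 87 x 118 x 74 mm, on the bench to the left. Origin at the centre of its underside
- tube: bystander: white conical tube with a screw cap, 114 mm long, 34 mm thick, lying behind the station. Origin under its middle
- spanner: bystander: small open-end spanner, 142 mm long, 8 mm high, lying at the right edge of the bench. Origin under its middle
Things that resemble listed ones, but are neither listed nor needed, are in the scene too. Leave any red or yellow look-alike of the jar alone.

How it is judged (in metres and radians):
On the way:
1. the jar, upright in its nest, has been turned so that its label faces the reader (within 0.2 rad) (angle between the x axis of jar and the y axis of station, either way round below 0.2 rad and x of window in the frame of jar above 0.05 m and z of jar in the frame of station below 0.014 m and horizontal distance between jar and station below 0.006 m and angle between jar's own z axis and vertical below 0.1 rad), for 0.2 s.
At the end, for the whole second after the job is handed in: The gripper holds the jar in the air, touching nothing of the station: middle of the label within 15 mm of the window's height, label facing the reader within 0.22 rad, jar's axis within 25 mm of the nest's axis, upright within 0.1 rad, and still (under 20 mm/s and 0.15 rad/s) (z of label in the frame of window between -0.015 and 0.015 m and angle between the x axis of jar and the y axis of station, either way round below 0.22 rad and x of window in the frame of jar above 0.05 m and horizontal distance between jar and station below 0.025 m and angle between jar's own z axis and vertical below 0.1 rad and linear speed of jar below 0.02 m/s and angular speed of jar below 0.15 rad/s and contact force between the fingers and jar above 2 N and contact force between jar and station below 0.05 N); the arm keeps its last pose, push and grip.
It fails at once if the jar is tipped by more than 0.35 rad (angle between jar's own z axis and vertical above 0.35 rad).
It fails at once if the robot bumps the reader station with more than 15 N (contact force between any of the arm, the fingers and station above 15 N).
It fails at once if a bystander is moved by more than 30 mm (distance of any of spare_jar, small_jar, tip_box, tube, spanner from where it was at the start of the episode above 0.03 m).
It also fails if it takes over 38 s, if anything falls off the work surface, if the arm or the gripper's body presses on something with over 40 N, if the wrist force passes 120 N, or if a joint passes its speed limit or range.

## Working session

There is one attempt and no reset: what is moved stays moved. The work goes in short steps, Python scripts to look and compute and a tool call to move; the robot and the scene stay as the last step left them, time stands still between calls to the robot, and variables do not carry over. Pictures are saved under pics/ and viewed, about 8 in all and at most 12, crops included, and the job is handed in when it is done.

Besides the shell and the picture viewer there is one more tool, called after "Call:" as name(argument=value, ...) on one line, values as JSON. move_arm: Moves the arm, as the interface text tells. Its arguments: {"type":"object","properties":{"commands":{"type":"array"},"jaw":{"type":"number"}},"required":["commands"]}

```bash
mkdir -p pics
cat > h.py <<'E'
import numpy as np, cv2
from plant import get_obs, snapshot, calibration, close_job, ctrl
from scipy.spatial.transform import Rotation as R
def camT(n):
    c=calibration(n)
    if n!='wrist': return c,np.array(c['T'])
    o=get_obs(); T=np.eye(4)
    T[:3,:3]=toolR(o); T[:3,3]=o['tool_pos']
    return c,T@np.array(c['tool_from_camera'])
def toolR(o): return R.from_euler('xyz',o['orientation'],degrees=True).as_matrix()
def ray(c,T,u,v):
    K=np.array(c['mtx'],float); k=c['k1']
    p=cv2.undistortPoints(np.array([[[u,v]]],float),K,np.array([k,0,0,0.]))[0,0]
    return np.array([p[0],-p[1],-1.])
def pt(c,T,u,v,d): return (T@np.append(ray(c,T,u,v)*d,1))[:3]
def atz(c,T,u,v,z):
    r=T[:3,:3]@ray(c,T,u,v); o=T[:3,3]; return o+r*(z-o[2])/r[2]
def proj(c,T,P):
    p=np.linalg.inv(T)@np.append(P,1); s=np.array([p[0],-p[1]])/-p[2]
    s=s*(1+c['k1']*s@s); K=np.array(c['mtx']); return K[:2,:2]@s+K[:2,2]
def shot(n,f=None):
    c,T=camT(n); im,d=snapshot(n)
    if f: cv2.imwrite('pics/'+f,im[:,:,::-1]); np.savez('pics/'+f+'.npz',im=im,d=d,T=T)
    return c,T,im,d
E
python3 - <<'E'
from h import *
print(get_obs())
for n in ('scene','top'):
    c,T,im,d=shot(n,n+'.png'); print(c)
E
```

```text
{'clock': 0.0, 'joint_pos': array([-5.47118796e+01,  2.05911904e+01,  6.33492765e-01, -1.91073663e-02,
       -7.01357477e+01, -1.65057959e+01]), 'qvel': array([-0.03305564, -0.03553866, -0.02199718,  0.08484883,  0.06987404,
       -0.02907249]), 'tau': array([ 2.63577949e-04, -5.82722068e+01,  2.93049306e+01,  6.99683994e+00,
        6.93411188e-03, -1.94066815e-04]), 'tool_pos': array([ 0.21713053, -0.63860694,  0.2256265 ]), 'orientation': array([  5.62652233,  89.90484339, 114.40233963]), 'force': array([0.15145722, 1.27039401, 0.8557723 ]), 'moment': array([-0.03586901, -0.02840566, -0.00439968]), 'opening': 0.08743196491692046}
{'mtx': array([[507.54806799,   0.        , 287.16672155],
       [  0.        , 507.54806799, 204.52795726],
       [  0.        ,   0.        ,   1.        ]]), 'k1': -0.07179994890265357, 'T': array([[-0.784652  ,  0.4673456 , -0.40731969,  0.0596331 ],
       [-0.61964457, -0.57107895,  0.53843239,  0.79517064],
       [ 0.01902231,  0.67487548,  0.73768641,  1.0286981 ],
       [ 0.        ,  0.        ,  0.        ,  1.        ]])}
{'mtx': array([[452.81809896,   0.        , 280.65330373],
       [  0.        , 452.81809896, 206.32610421],
       [  0.        ,   0.        ,   1.        ]]), 'k1': -0.05322411092992795, 'T': array([[-0.02702786,  0.99154439, -0.12692211,  0.44382308],
       [-0.9994016 , -0.02954456, -0.01798784,  0.09605789],
       [-0.0215856 ,  0.12635999,  0.99174957,  1.20260497],
       [ 0.        ,  0.        ,  0.        ,  1.        ]])}
```

View pics/scene.png

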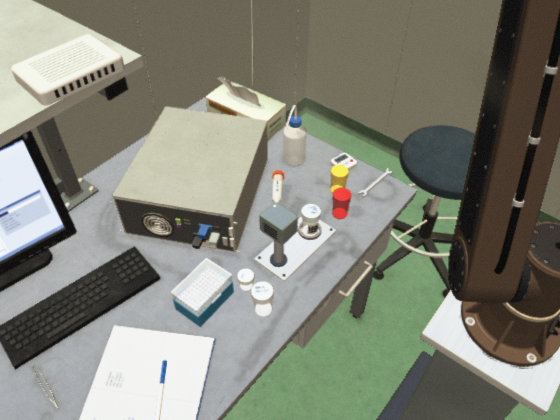

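View pics/top.png

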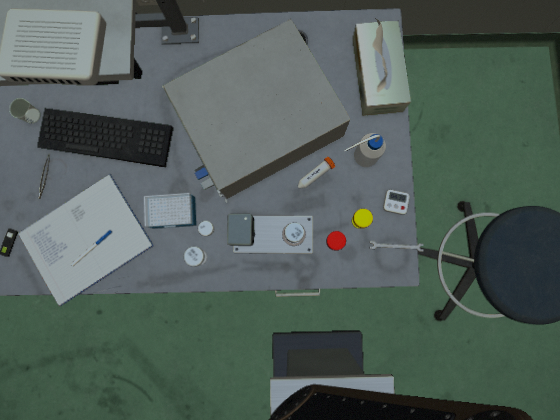

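The nest jar is at top (293,233) and scene (311,216). Possible confusions are the spare jar (195,256), the small jar (205,228), the red jar (336,240) and the yellow jar (363,218), all in top pixels. I choose the white-lidded jar in the ring on the plate. Next, a close crop to check it.

Run:
```python
from h import *
a=cv2.imread('pics/scene.png')[180:280,245:345]; b=cv2.imread('pics/top.png')[195:265,220:320]
a=cv2.resize(a,(400,400),interpolation=cv2.INTER_CUBIC);b=cv2.resize(b,(400,280),interpolation=cv2.INTER_CUBIC)
b=cv2.copyMakeBorder(b,0,120,0,0,cv2.BORDER_CONSTANT)
cv2.imwrite('pics/crop1.png',np.hstack([a,b]))
c,T=camT('top'); d=np.load('pics/top.png.npz')['d']
print('lid',atz(c,T,293,233,.088),pt(c,T,293,233,d[233,293]))
cs,Ts=camT('scene'); d=np.load('pics/scene.png.npz')['d']
print('lid',atz(cs,Ts,312,211,.088),pt(cs,Ts,312,211,d[211,312]))
for p in [(233,253),(312,253),(313,216),(234,251)]: print(atz(c,T,*p,.008))
```

```text
lid [0.51936904 0.08766582 0.088     ] [0.51927774 0.08767596 0.08934705]
lid [0.51771401 0.08655466 0.088     ] [0.51981567 0.08330356 0.08368413]
[0.47653103 0.24659704 0.008     ]
[0.47084588 0.03883057 0.008     ]
[0.56832375 0.03273688 0.008     ]
[0.48171199 0.24387468 0.008     ]
```

View pics/crop1.png

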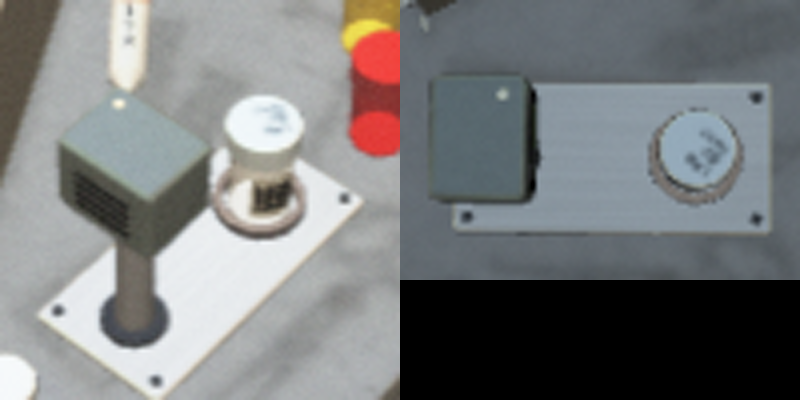

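The crop shows a white-lidded jar with a barred label in the ring, label at scene ≈(313,228), so the choice is confirmed. The label faces roughly the scene camera. Next I work out its heading, the station yaw, and the move.

Run:
```python
from h import *
o=get_obs(); M=toolR(o); print(M.round(3)); print(np.array(calibration('wrist')['tool_from_camera']).round(3), calibration('wrist')['mtx'])
c,T=camT('top')
P={k:atz(c,T,*p,.008)[:2] for k,p in dict(a=(233.2,253),b=(312.5,252.6),c=(312.5,216),d=(255,216)).items()}
ang=lambda p,q:np.degrees(np.arctan2(*(q-p)[::-1]))
print('edges',ang(P['b'],P['a']),ang(P['c'],P['d']),ang(P['b'],P['c'])+90,P)
# predicted label pixels in scene for headings, jar axis at A
cs,Ts=camT('scene')
for A in ([.519,.0875],):
  for h in (100,110,120,125,130,135,140,150):
    r=[]
    for da in (-38,0,38):
      t=np.radians(h+da); p=proj(cs,Ts,np.array([A[0]+.0225*np.cos(t),A[1]+.0225*np.sin(t),.040])); r+=list((p-[245,180])*4)
    print(h,np.round(r))
  for z in (.088,.061,.018): print('axis',z,(proj(cs,Ts,np.array([*A,z]))-[245,180])*4)
D=np.array([.519,.0875,.078])-o['tool_pos']; print(D, M.T@D)
```

```text
[[-0.001 -0.947 -0.322]
 [ 0.001 -0.322  0.947]
 [-1.     0.     0.001]]
[[ 0.001  0.278 -0.96  -0.157]
 [ 0.001  0.96   0.278  0.077]
 [ 1.    -0.001  0.001 -0.   ]
 [ 0.     0.     0.     1.   ]] [[323.86866193   0.         282.24728021]
 [  0.         323.86866193 210.11510147]
 [  0.           0.           1.        ]]
edges 88.71924448944077 88.31917821891304 87.96846772875594 {'a': array([0.47651707, 0.24606838]), 'b': array([0.47185371, 0.03748343]), 'c': array([0.56836278, 0.03406008]), 'd': array([0.57283788, 0.18656359])}
100 [229. 184. 245. 198. 268. 201.]
110 [233. 189. 251. 200. 274. 200.]
120 [236. 192. 257. 201. 280. 198.]
125 [239. 194. 260. 201. 282. 196.]
130 [241. 195. 264. 201. 285. 195.]
135 [244. 197. 267. 201. 287. 193.]
140 [247. 198. 270. 201. 289. 192.]
150 [252. 200. 276. 199. 292. 188.]
axis 0.088 [265.4347151 123.9016026]
axis 0.061 [263.11507662 152.35018338]
axis 0.018 [259.56133544 195.86741789]
[ 0.30186228  0.72615738 -0.14771886] [ 0.14851753 -0.51954433  0.59013767]
```

Call:
move_arm(commands=[[[0, -2, 1.5, 0], [0, -4.1, 3.0, 0], [0, -4.1, 3.0, 0], [0, -4.1, 3.0, 0], [0, -4.1, 3.0, 0], [0, -4.1, 3.0, 0], [0, -4.1, 3.0, 0], [0, -4.1, 3.0, 0]]])

```text
clock: 0.9
tool_pos: [0.4329, -0.3299, 0.2265]
orientation: [6.8, 90.0, 115.5]
force: [-0.5, -0.5, 0.4]
opening: 0.0876
```

Call:
move_arm(commands=[[[0, -2.3, 2.1, 0], [0, -0.8, 4.0, 0], [0, -0.8, 4.0, 0], [0, -0.8, 4.0, 0], [0, -0.8, 4.0, 0], [0, -0.8, 4.0, 0], [0, -0.8, 4.0, 0], [0, -0.8, 4.0, 0]]])

```text
clock: 1.7
tool_pos: [0.4094, -0.02, 0.2265]
orientation: [-55.9, 90.0, 52.9]
force: [0.8, 0.6, 0.3]
opening: 0.0876
```

Call:
move_arm(commands=[[[0, -0.8, 4.0, 0], [0, -0.8, 4.0, 0], [0, -0.8, 4.0, 0], [0, -0.8, 4.0, 0], [0, -0.8, 4.0, 0], [0, 0, 0, 0.15], [0, 0, 0, 0.15], [0, 0, 0, 0.15]]])

```text
clock: 2.5
tool_pos: [0.3832, 0.1812, 0.2262]
orientation: [135.0, 90.0, -142.3]
force: [-0.9, 0.1, 0.5]
opening: 0.0878
```

Call:
move_arm(commands=[[[0, 0, 0, 0.15], [0, 0, 0, 0.15], [0, 0, 0, 0.15], [0, 0, 0, 0], [0, 0, 0, 0]]])

```text
clock: 3.0
tool_pos: [0.3865, 0.1783, 0.2264]
orientation: [87.0, 89.7, 144.4]
force: [0.3, 0.3, -0.1]
opening: 0.0878
```

Run:
```python
from h import *
o=get_obs(); print(o['clock'],o['tool_pos'],toolR(o).round(3),o['joint_pos'])
c,T,im,d=shot('wrist','w1.png')
for z in (.088,.04,.018,.15): print(z,proj(c,T,np.array([.519,.0875,z])))
```

```text
3.0 [0.38653909 0.17828277 0.22638728] [[-0.005 -0.842  0.539]
 [ 0.003  0.539  0.842]
 [-1.     0.006  0.   ]] [  51.20672572   -3.76421866  -28.44128664   -0.37011399  -65.34187221
 -173.65849086]
0.088 [278.47660088 343.41272828]
0.04 [278.90992587 317.71231228]
0.018 [279.07832245 307.74908737]
0.15 [277.73309017 387.73628169]
```

View pics/w1.png

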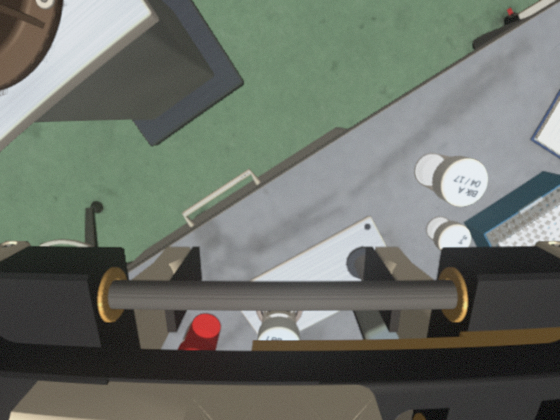

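The wrist view is partly blocked by the gripper bar. The jar is at about (280,325), with its body just visible under the bar. I'll enlarge it.

Run:
```python
from h import *
a=cv2.imread('pics/w1.png')[285:355,225:335]
cv2.imwrite('pics/w1c.png',cv2.resize(a,None,fx=6,fy=6,interpolation=cv2.INTER_CUBIC))
```

```text
(no output)
```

View pics/w1c.png

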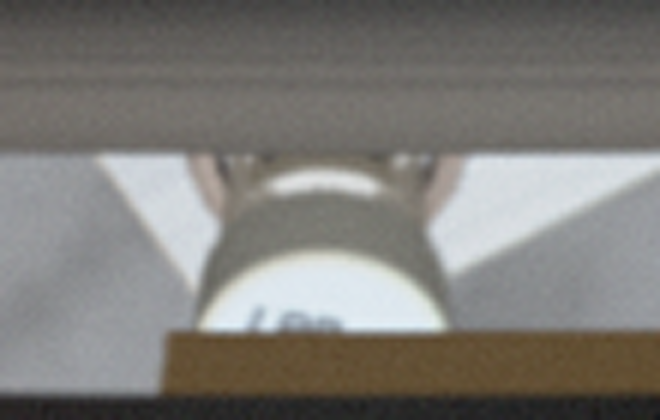

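The white arc (label's top margin, crop 258–390) is centred on the body (225–430). So the label faces the wrist camera, giving a heading of about 147.5° and a turn of about −59°. Next I refine the jar's position from the depth image of the lid.

Run:
```python
from h import *
for n,(u0,u1,v0,v1) in dict(top=(275,315,213,253),scene=(290,335,195,245)).items():
    c,T=camT(n); d=np.load(f'pics/{n}.png.npz')['d']
    P=np.array([pt(c,T,u,v,d[v,u]) for v in range(v0,v1) for u in range(u0,u1) if d[v,u]>0])
    L=P[(P[:,2]>.080)&(P[:,2]<.096)]
    print(n,len(L),L.mean(0),(L.min(0)+L.max(0))/2,np.ptp(L,axis=0))
    R_=P[(P[:,2]>.0145)&(P[:,2]<.021)]; print('ring',len(R_),(R_.min(0)+R_.max(0))/2,np.ptp(R_,axis=0))
o=get_obs(); print(o['clock'],o['tool_pos'])
```

```text
top 295 [0.52194044 0.08530909 0.08801868] [0.52197723 0.08507527 0.08798906] [0.04521571 0.04481407 0.0113552 ]
ring 93 [0.52704573 0.08590714 0.01776638] [0.06907487 0.06050016 0.00627598]
scene 238 [0.52007514 0.08730676 0.0861296 ] [0.5224798  0.08487962 0.0862279 ] [0.04951733 0.04924287 0.01207399]
ring 111 [0.51098471 0.05656814 0.01764036] [0.07451476 0.12342425 0.0059294 ]
3.05 [0.38650353 0.17829382 0.22640933]
```

Call:
move_arm(commands=[[[0, -2.3, -0.1, 0], [0, -3.5, -0.1, 0], [0, -3.5, -0.1, 0], [0, -3.5, -0.1, 0], [0, -3.5, -0.1, 0], [0, 0, 0, -0.146], [0, 0, 0, -0.146], [0, 0, 0, -0.146]]])

```text
clock: 3.85
tool_pos: [0.5214, 0.0862, 0.2251]
orientation: [66.4, 89.6, 149.2]
force: [-0.5, -0.1, -0.3]
opening: 0.0875
```

Call:
move_arm(commands=[[[0, 0, 0, -0.146], [0, 0, 0, -0.146], [0, 0, 0, -0.146], [0, 0, 0, -0.146], [0, 0, 0, -0.146], [0, 0, 0, -0.146], [0, 0, 0, -0.146], [0, 0, 0, -0.146]]])

```text
clock: 4.65
tool_pos: [0.5212, 0.0866, 0.2254]
orientation: [-5.7, 89.7, 144.0]
force: [-0.5, -0.5, 1.0]
opening: 0.0876
```

Call:
move_arm(commands=[[[0, 0, 0, -0.146], [0, 0, 0, -0.146], [0, 0, 0, -0.146], [0, 0, 0, -0.146], [0, 0, 0, -0.146], [0, 0, 0, -0.146], [0, 0, 0, -0.146], [0, 0, 0, 0]]])

```text
clock: 5.45
tool_pos: [0.5212, 0.0867, 0.2255]
orientation: [-65.2, 89.7, 142.9]
force: [-0.1, 0.2, 0.1]
opening: 0.0873
```

Call:
move_arm(commands=[[[0, 0, 0, 0], [0, 0, 0, 0]]])

```text
clock: 5.65
tool_pos: [0.5213, 0.0866, 0.2255]
orientation: [-65.3, 89.7, 142.5]
force: [-0.5, 0.1, 0.2]
opening: 0.0879
```

Run:
```python
from h import *
o=get_obs(); M=toolR(o); print(o['clock'],o['tool_pos'],M.round(3),o['joint_pos'])
print(M.T@(np.array([.5215,.0862,.059])-o['tool_pos']))
c,T,im,d=shot('wrist','w2.png')
for z in (.088,.04): print(z,proj(c,T,np.array([.5215,.0862,z])))
```

```text
5.65 [0.52128274 0.08656862 0.22553194] [[-0.005  0.467 -0.884]
 [ 0.004 -0.884 -0.467]
 [-1.    -0.005  0.002]] [ 30.47113289   6.89896323 -17.48968758  -0.34313878 -65.73830638
  -2.49991547]
[ 0.16652671  0.00131874 -0.00042943]
0.088 [280.31966478 198.56875828]
0.04 [280.4604938  187.53139934]
```

View pics/w2.png

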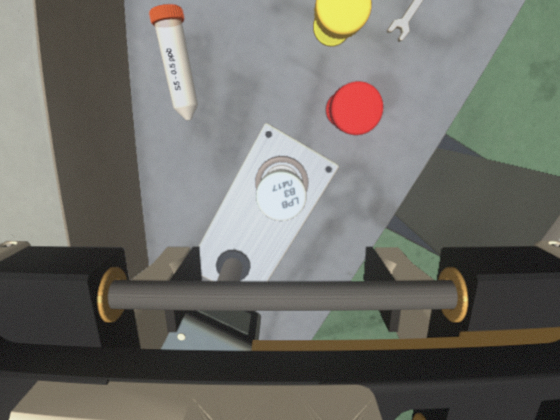

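The wrist view shows the nest jar's lid at (281,194) near the predicted (280,199), the red and yellow jars beyond, and the reader on the left below the bar. I'll check the offset along tool y using depth.

Run:
```python
from h import *
z=np.load('pics/w2.png.npz'); d=z['d']; T=z['T']; c=calibration('wrist')
P=np.array([pt(c,T,u,v,d[v,u]) for v in range(155,235) for u in range(240,325) if d[v,u]>0])
L=P[(P[:,2]>.083)&(P[:,2]<.094)]; print(len(L),L.mean(0),(L.min(0)+L.max(0))/2,np.ptp(L,axis=0),np.median(L[:,2]))
R_=P[(P[:,2]>.015)&(P[:,2]<.020)]; A=np.c_[2*R_[:,:2],np.ones(len(R_))]; print('ring',len(R_),np.linalg.lstsq(A,(R_[:,:2]**2).sum(1),rcond=None)[0])
```

```text
1954 [0.52185378 0.08411355 0.08680009] [0.52145185 0.08502793 0.08620555] [0.04775376 0.0477926  0.00619976] 0.08687737649934893
ring 484 [ 0.5205263   0.08542156 -0.27748434]
```

Call:
move_arm(commands=[[[2, 0.1, 0, 0], [3, 0.1, 0, 0], [3, 0.1, 0, 0], [3, 0, 0, 0], [2.5, 0, 0, 0], [2, 0, 0, 0], [1.1, 0, 0, 0], [0, 0, 0, 0]]])

```text
clock: 6.5
tool_pos: [0.5212, 0.0841, 0.0583]
orientation: [-46.7, 89.6, 161.2]
force: [-0.4, -0.4, 0.5]
opening: 0.0878
```

Call:
move_arm(commands=[[[0, 0, 0, 0], [0, 0, 0, 0], [0, 0, 0, 0], [0, 0, 0, 0], [0, 0, 0, 0], [0, 0, 0, 0]]], jaw=4.0)

```text
clock: 7.1
tool_pos: [0.5222, 0.0846, 0.0598]
orientation: [-72.7, 89.7, 135.3]
force: [0.6, -0.4, 1.7]
opening: 0.0464
```

Call:
move_arm(commands=[[[0, 0, 0, 0], [0, 0, 0, 0], [0, 0, 0, 0.03], [0, 0, 0, 0.08], [0, 0, 0, 0.08], [0, 0, 0, 0.08], [0, 0, 0, 0.08], [0, 0, 0, 0.08]]])

```text
clock: 7.9
tool_pos: [0.5211, 0.0838, 0.0598]
orientation: [-24.9, 89.6, 158.2]
force: [-3.9, -1.7, 8.3]
opening: 0.0465
```

Call:
move_arm(commands=[[[0, 0, 0, 0.08], [0, 0, 0, 0.08], [0, 0, 0, 0.08], [0, 0, 0, 0.08], [0, 0, 0, 0.08], [0, 0, 0, 0.08], [0, 0, 0, 0.08], [0, 0, 0, 0.03]]])

```text
clock: 8.7
tool_pos: [0.5202, 0.0841, 0.0598]
orientation: [9.3, 89.5, 158.7]
force: [-8.7, 1.4, 12.7]
opening: 0.0468
```

Call:
move_arm(commands=[[[0, 0, 0, 0.01], [0, 0, 0, 0], [0, 0, 0, 0]]])

```text
clock: 9.0
tool_pos: [0.5202, 0.0842, 0.0598]
orientation: [8.6, 89.5, 157.6]
force: [-7.8, 1.3, 12.3]
opening: 0.0467
```

Run:
```python
from h import *
o=get_obs(); M=toolR(o); print(o['clock'],o['tool_pos'],M.round(3),o['force'],o['moment'],o['opening'])
print('tool y heading',np.degrees(np.arctan2(M[1,1],M[0,1])))
c,T,im,d=shot('scene','s2.png')
a=cv2.imread('pics/s2.png')[190:250,265:345]
cv2.imwrite('pics/s2c.png',cv2.resize(a,None,fx=8,fy=8,interpolation=cv2.INTER_CUBIC))
for h in (75,88,100):
    for da in (-38,0,38):
      t=np.radians(h+da); print(h,da,(proj(c,T,np.array([.5215+.0225*np.cos(t),.0855+.0225*np.sin(t),.040]))-[265,190])*8)
print((proj(c,T,np.array([.5215,.0855,.040]))-[265,190])*8)
```

```text
9.0 [0.52024874 0.08417465 0.05983102] [[-0.007 -0.516 -0.856]
 [ 0.003 -0.856  0.516]
 [-1.     0.001  0.008]] [-7.77056151  1.30750722 12.33253468] [0.99491152 3.58573806 0.14135197] 0.046733820685746906
tool y heading -121.07971987306713
75 -38 [289.92144567 258.21427443]
75 0 [304.74422673 291.81498131]
75 38 [343.49940046 312.27341869]
88 -38 [291.66260134 270.32825157]
88 0 [315.97463338 300.92289617]
88 38 [359.46045538 314.35860456]
100 -38 [296.41500621 281.11994535]
100 0 [328.42106179 307.49744418]
100 38 [374.24603653 313.79467249]
[360.16433902 260.28133747]
```

View pics/s2c.png

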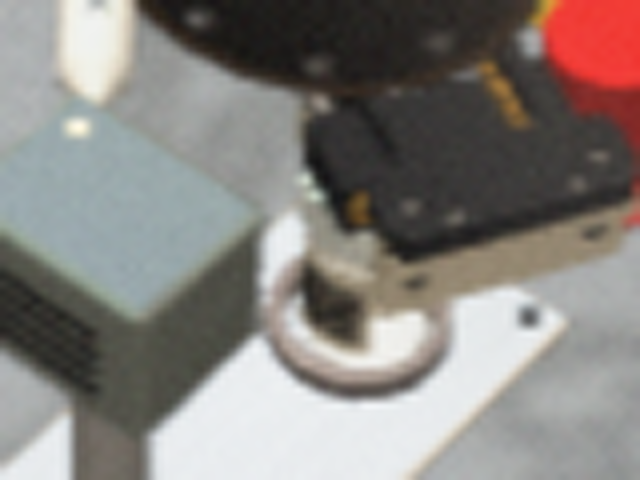

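```bash
cat > prof.py <<'E'
from h import *
def prof(f,A,zb,hs,n='scene'):
    c,T=camT(n); g=cv2.imread('pics/'+f,0).astype(np.float32); out=[]
    for h in hs:
        t=np.radians(h); q=[proj(c,T,np.array([A[0]+.0222*np.cos(t),A[1]+.0222*np.sin(t),zb+z])) for z in np.linspace(.020,.042,8)]
        q=np.float32(q); out.append(cv2.remap(g,q[:,:1],q[:,1:],cv2.INTER_LINEAR).mean())
    return np.round(out)
E
python3 - <<'E'
from prof import *
hs=np.arange(40,211,6)
print(np.c_[hs,prof('scene.png',(.5215,.0855),.008,hs),prof('s2.png',(.5205,.0855),.008,hs)].astype(int).tolist())
E
```

```text
[[40, 162, 148], [46, 151, 135], [52, 144, 124], [58, 144, 112], [64, 157, 89], [70, 177, 66], [76, 198, 62], [82, 217, 58], [88, 228, 63], [94, 234, 66], [100, 230, 64], [106, 201, 61], [112, 137, 66], [118, 87, 85], [124, 79, 121], [130, 77, 167], [136, 65, 189], [142, 65, 193], [148, 71, 191], [154, 64, 190], [160, 60, 185], [166, 62, 175], [172, 75, 164], [178, 95, 153], [184, 115, 141], [190, 131, 133], [196, 148, 131], [202, 164, 130], [208, 178, 125]]
```

In-nest label centre comes to about 89.5° against a station y of 88.4°, so it is well inside tolerance. Now I lift 110 mm.

Call:
move_arm(commands=[[[-0.5, 0, 0, 0], [-1, 0, 0, 0], [-1.5, 0, 0, 0], [-1.5, 0, 0, 0], [-1.5, 0, 0, 0], [-1.5, 0, 0, 0], [-1.5, 0, 0, 0], [-1, 0, 0, 0]]])

```text
clock: 9.85
tool_pos: [0.523, 0.0843, 0.1612]
orientation: [-24.2, 89.7, 124.8]
force: [-0.6, -0.1, -1.1]
opening: 0.0467
```

Call:
move_arm(commands=[[[-0.7, 0, 0, 0], [-0.3, 0, 0, 0], [0, 0, 0, 0], [0, 0, 0, 0], [0, 0, 0, 0]]])

```text
clock: 10.35
tool_pos: [0.5222, 0.084, 0.1689]
orientation: [1.2, 89.6, 150.3]
force: [0.2, 1.1, -1.2]
opening: 0.0464
```

Run:
```python
from prof import *
o=get_obs(); M=toolR(o); print(o['clock'],o['tool_pos'],M.round(3),o['force'],o['opening'])
print('tool y heading',np.degrees(np.arctan2(M[1,1],M[0,1])))
c,T,im,d=shot('scene','s3.png')
hs=np.arange(40,211,6); zb=.118
print(np.c_[hs,prof('s3.png',(.5205,.085),zb,hs)].astype(int).tolist())
p=proj(c,T,np.array([.5205,.085,.15])); print(p)
u,v=(p-[40,35]).astype(int); print(u,v)
a=cv2.imread('pics/s3.png')[v:v+75,u:u+80]
cv2.imwrite('pics/s3c.png',cv2.resize(a,None,fx=8,fy=8,interpolation=cv2.INTER_CUBIC))
for z in (.118,.131,.169,.179): print(z,(proj(c,T,np.array([.521,.1075,z]))-[u,v])*8)
print('reader face-top corner pred',[(proj(c,T,np.array([.521+s*.036,.180,.179]))-[u,v])*8 for s in(-1,1)])
```

```text
10.35 [0.52219084 0.08397015 0.16891526] [[-0.006 -0.515 -0.857]
 [ 0.003 -0.857  0.515]
 [-1.     0.     0.006]] [ 0.23196869  1.07816274 -1.21119869] 0.046380181828682455
tool y heading -120.99517239879593
[[40, 111], [46, 97], [52, 78], [58, 67], [64, 61], [70, 55], [76, 55], [82, 57], [88, 63], [94, 64], [100, 61], [106, 67], [112, 89], [118, 128], [124, 184], [130, 220], [136, 226], [142, 217], [148, 211], [154, 205], [160, 198], [166, 181], [172, 165], [178, 151], [184, 149], [190, 148], [196, 146], [202, 144], [208, 142]]
[312.87305056 192.89240844]
272 157
0.118 [275.72901848 400.93873181]
0.131 [277.76473008 371.91493129]
0.169 [283.89573604 284.40397964]
0.179 [285.55537043 260.68948115]
reader face-top corner pred [array([233.51675205, 463.97280745]), array([ 33.05051824, 344.14627764])]
```

View pics/s3c.png

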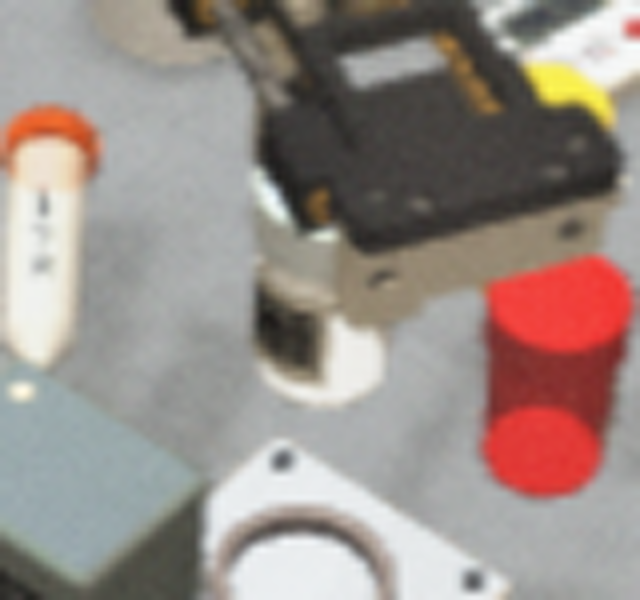

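The jar hangs upright and clear of the ring. The label sits at crop ≈(290,335) against a predicted (281,328), and the tool heading hasn't changed since the in-nest turn. I let it settle, then hand in.

Call:
move_arm(commands=[[[0, 0, 0, 0], [0, 0, 0, 0], [0, 0, 0, 0], [0, 0, 0, 0], [0, 0, 0, 0]]])

```text
clock: 10.9
tool_pos: [0.5225, 0.0841, 0.1696]
orientation: [-8.1, 89.7, 140.9]
force: [-0.3, -0.2, -0.2]
opening: 0.0468
```

Run:
```python
from prof import *
o=get_obs(); print(o['clock'],o['tool_pos'],np.abs(o['qvel']).max(),o['opening'])
hs=np.arange(40,140,6); print(np.c_[hs,prof('s3.png',(.522,.0848),.118,hs)].astype(int).tolist())
close_job()
```

```text
10.9 [0.52249959 0.08409574 0.16957448] 0.17179957735959497 0.04678748214767957
[[40, 139], [46, 127], [52, 109], [58, 84], [64, 65], [70, 59], [76, 55], [82, 54], [88, 60], [94, 64], [100, 63], [106, 60], [112, 74], [118, 103], [124, 157], [130, 205], [136, 225]]
the job is handed in; nothing more can be done
```

I turned the jar about 59° in its nest by the lid, lifted it 110 mm straight up, and handed in at 10.9 s still holding it there.

**In the nest:** the label heading measured about 89.5°, against about 88.4° for the station's direction to the reader.

**After lifting:** the label measured 84–88°, depending on the jar position assumed. The tool heading was the same as after the turn, so I saw no sign of slip. The label should be about level with the window, from the 110 mm lift and a picture check good to about 3 mm. The jar was clear of the ring, the arm was steady, the fingers held at 46.8 mm opening, and the tube and the red and yellow jars looked undisturbed.

**What disagreed or is less certain:**
- Jar position estimates from the three cameras differed by about 3 mm.
- The tool picked up roughly 12 N of upward and 8 N of sideways force during the turn. Both went away on lifting.
- I did not re-view the spare jar, small jar, tip box or spanner at the end. The arm passed only well above the bench on its way in.

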